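# Eject a sleeve from its nest and show its foot to the inspection camera

## Robot

A 7-joint arm with a two-finger parallel gripper is mounted at the origin on the work surface. World frame = base frame: x ahead of the robot, y to its left, z up, the work surface at z = 0. Lengths are in mm, angles in degrees, forces in N, time in s.
With the tool pointing down it reaches from about 400 to 900 mm from the base axis. Payload 5.5 kg.
Tool frame: the origin (TCP) lies between the finger pads; the fingertips stand 22 mm ahead of it and the grasp point (between the pads) lies 3 mm ahead of it (env.tip_reach is the x of the fingertips in the tool frame, in mm); x points along the fingers, y is the direction in which the jaws open and shut, and the axes are right-handed (so a half turn about x gives the same grasp; the last joint's range is limited). The gripper opens to 92 mm and grips with 3 to 60 N. Pads are 19 mm wide; open, the fingers measure 130 mm over their backs; the gripper's body (75 mm by 190 mm) begins 47 mm behind the grasp point.
Start: joints at [85.268, 28.699, -24.465, 88.831, 12.651, 65.22, -12.049], TCP at [220.349, -611.511, 248.729] pointing down, gripper open.
Joint ranges: [-164.97, 164.97], [-17.58, 116.51], [-87.97, 89.64], [11.32, 138.91], [-80.73, 260.73], [10.89, 115.49], [-147.41, 147.41]. Speed limits (degrees/s): [147.25, 147.25, 180, 180, 180, 180, 180].

## Interface

Orientations are given as [roll, pitch, yaw] about the fixed x, y, z axes, in that order (R = Rz(yaw) Ry(pitch) Rx(roll)).
In Python, from cell import env, cams gives the robot as it stands.
- The arm moves only by the shell command python3 -m creep 'ROWS' [FORCE]. ROWS is a JSON object of lists of equal length, an entry for each row: "gripper": the finger opening in cm, from 0 to 9.18; "xyz": the shift along the tool's x, y, z in cm, a list of three; "turn": the turn about the tool's x in rad. A call has 1 to 12 rows; each row is the pose to reach, as a shift and turn from the pose commanded when the call began, along the tool's axes at that moment; what a row does not reach only later rows make up. A row lasts 1/10 s, in which the tool goes at most 50 mm and 8.59 degrees, less where a joint would pass 70% of its speed; a pose out of reach is approached as far as the arm can. A call with a gripper value outside its range is refused whole. The fingers move at their own pace and stop on an object; FORCE is the grip in N (left out, the last holds). Time passes only in rows, so rows that repeat a pose let the fingers close. It gives the time, the measured TCP pose, the force and the opening at its end, in the units of the state.
- env.read_state(): the state, without advancing time (a new reading comes with each control period).
- cams.capture(name): name is "side" or "top"; returns the picture (384x512x3 uint8, red, green, blue); there is no depth.
- cams.camera_info(name): a dict with "vertical_fov" (degrees; the focal length in pixels is half the picture's height over the tangent of half this angle, whatever the lens; pixels are square), "cx", "cy" (the principal point, pixels), "position" and "attitude" of the camera in the world. Camera axes: x right, y down, z forward; pixel columns grow to the right and rows downward; lengths in mm; the calibration is good to about 2 mm. A picture is of the moment at which its call begins. camera_info takes no time and is no camera call.
- env.sign_off(): hands the job in, once; it reports no verdict.
Trained networks look in the newest picture that a camera, given by its name, has taken for a name from the list of things; names that differ only in an ending like _2 or _b are one class to them, and where a whole thing is asked for, a point or a joint stands for the part that bears it (a point fixed in the world has none). Each returns a list of dicts, best first, with "p" (0 to 1); they miss things now and then, are a little off and sometimes report something else, mostly with a low value. They report only what shows in the picture. A call takes as long as a camera call. They do not tell look-alikes from the thing itself.
- cams.recognise(thing, camera): "xy" ([column, row] in pixels, amid what is visible of it).
The state is a dict: "time": time; "q": joint angles; "joint_vel": joint speeds; "joint_torque": joint torques, N m; "tool_pos": TCP position; "tool_rot": TCP orientation; "ft_force": force on the tool from outside, world axes, zero at the start; "ft_torque": the same for the moment, N m; "opening": finger opening in mm.
Only numpy, scipy, OpenCV 4.12 (cv2) and the standard library are available. Lean on these libraries where they do the work, as an engineer would, in place of code of your own. Each camera call takes 0.05 s, during which the arm holds its last target. There are 200 camera calls.

## Task

Press the tail of the nest fixture's lever down until it latches and stays down by itself, so that the white sleeve is pushed up out of the tall black nest. Then take that sleeve by its raised end and hold it in the air in front of the inspection camera, its foot (the end that was down in the nest) centred 10 cm in front of the lens and squarely facing it, and finish there, still holding it. Leave the lever latched and the other things where they are.

Things in the scene. Friction and masses are not known exactly. Their poses are not given: they have to be found in the camera images.
- fixture: Nest fixture, screwed down: plate 130 x 340 x 12 mm. Origin on the table under the tall nest's axis; y along the plate, z up. Tall nest: black block 74 x 74 mm, top at z = 82 mm, vertical 34 mm bore. Lever towards -y; latch post (62 mm high) beside it at x = 30 to 50, y = -95 to -117 mm. Low nest (66 x 66 mm, top at 34 mm) at y = +118 mm holds a shorter sleeve, which stays.
- lever (a joint): Sprung lever hinged about the fixture's x axis at y = -62 mm, z = 50 mm. Rad: 0 = tail up (14 degrees above level), grows as it is pressed, stop at 0.58. 10 to 15 N straight down on the pad takes it past a sprung detent near 0.3 to 0.4; press to 0.5 or more and let go: it rests latched at about 0.48. It lifts an ejector in the tall nest by 64 mm per rad: about 30 mm latched.
- lever_pad (a point): Middle of the top of the black thumb pad (36 x 34 mm, 10 mm thick) on the lever's tail, 88 mm from the hinge: about 78 mm above the table with the lever up, 36 mm latched, 27 mm at the stop. It moves almost straight down.
- sleeve: White plastic sleeve in the tall nest: plain cylinder, diameter 32 mm, length 62 mm, 60 to 130 g, dark insert in its upper end. Origin at the middle of its foot (lower end), z along its axis to the upper end. At the start its upper end is 2 mm below the nest's top; with the lever latched it stands about 28 mm above it.
- sleeve_foot (a point): The middle of the sleeve's foot face (its origin).
- camera: Inspection camera, screwed down: base plate 170 x 110 x 10 mm from x = -40 to +130 mm of its origin (on the table); grey camera with a 72 mm white ring light round the lens, looking up and towards its -x side, 30 degrees off vertical. Highest point about 155 mm. A loose black lens cap (40 mm across, 10 mm high) lies on the base plate.
- lens (a point): Middle of the lens face, 60 mm to +x of the camera's origin and 135 mm above the table. Its z axis is the viewing direction (out of the lens, up and away), its y axis is level.
- view_point (a point): The point 100 mm in front of the lens on its viewing axis, 222 mm above the table, where the middle of the sleeve's foot belongs. Same axes as lens; the sleeve's z axis should lie along this z axis (foot towards the lens).
- short_sleeve: Bystander: shorter white sleeve (32 mm in diameter, 45 mm long) standing in the low nest; origin at its foot. Stays there.
- spacer: Bystander: loose brass spacer ring (24 mm across, 10 mm high) on the fixture's plate near x = -45, y = -95 mm; origin at its underside.
- lens_cap: Bystander: loose black lens cap on the camera's base plate; origin at its underside.
- screwdriver: Bystander: screwdriver with a dark handle, lying on the far right of the table.
- wrench: Bystander: wrench lying on the far side of the table.
- grease_jar: Bystander: small closed jar, 56 mm across and 60 mm high, on the far left of the table.
Things that resemble listed ones, but are neither listed nor needed, are in the scene too. Leave any purple look-alike of the sleeve alone.

How it is judged:
By the outcome, as a careful person would: the job done as asked, in the order asked, and still so for the second after the job is handed in, while the arm keeps its last pose, push and grip.
It also fails if it takes over 51 s, if anything falls off the work surface, if the arm or the gripper's body presses on something with over 40 N, if the wrist force passes 120 N, or if a joint passes its speed limit or range.

## Working session

There is one attempt and no reset: what is moved stays moved. The work goes in short steps, Python scripts to look and compute and a shell command to move; the robot and the scene stay as the last step left them, time stands still between calls to the robot, and variables do not carry over. Pictures are saved under pics/ and viewed, about 8 in all and at most 12, crops included, and the job is handed in when it is done.

```bash
ls; mkdir -p pics; python3 - <<'E'
from cell import env, cams
import cv2,json
s=env.read_state();print({k:s[k] for k in('time','tool_pos','tool_rot','ft_force','opening')},env.tip_reach)
for c in('side','top'):
    im=cams.capture(c);cv2.imwrite(f'pics/{c}0.png',cv2.cvtColor(im,cv2.COLOR_RGB2BGR));print(c,cams.camera_info(c))
    for t in('fixture','lever_pad','sleeve','camera','lens','short_sleeve','spacer','lens_cap'):
        print(t,[(d['xy'],round(d['p'],2)) for d in cams.recognise(t,c)][:3])
E
```

```text
pics
{'time': 0.0, 'tool_pos': array([ 220.03048069, -610.92874227,  247.66291571]), 'tool_rot': array([-91.88936912,  89.88770259, 107.92392091]), 'ft_force': array([ 0.60349793,  0.42603842, -0.7160155 ]), 'opening': 91.87115711446589} 22.0
side {'vertical_fov': 53.123448191247284, 'cx': 264.1605500268662, 'cy': 195.00914906265058, 'position': array([ 489.30587379, -658.66354082,  702.78804824]), 'attitude': array([-130.42493195,    1.02407853,   -9.68222792])}
fixture [([246.3, 321.4], 0.81)]
lever_pad [([245.8, 344.4], 0.85), ([335.0, 214.8], 0.24)]
sleeve [([318.1, 316.0], 0.82), ([169.2, 304.7], 0.82), ([169.1, 332.1], 0.8)]
camera [([260.6, 177.6], 0.73)]
lens [([264.1, 176.8], 0.84)]
short_sleeve [([243.2, 249.3], 0.51)]
spacer [([221.9, 341.7], 0.46)]
lens_cap []
top {'vertical_fov': 52.62427791119629, 'cx': 262.91662769953143, 'cy': 191.20438847706777, 'position': array([ 476.49235048,   -4.62500646, 1031.58378073]), 'attitude': array([-174.24670636,   -0.70164516,  -90.46167451])}
fixture [([329.3, 216.3], 0.71)]
lever_pad [([384.1, 215.9], 0.93)]
sleeve [([327.8, 274.8], 0.71), ([307.4, 162.7], 0.66), ([354.0, 271.0], 0.64)]
camera [([178.2, 183.2], 0.64)]
lens [([176.9, 181.8], 0.57)]
short_sleeve []
spacer [([360.6, 236.9], 0.48)]
lens_cap [([183.1, 208.5], 0.59), ([329.9, 108.9], 0.52)]
```

View pics/side0.png

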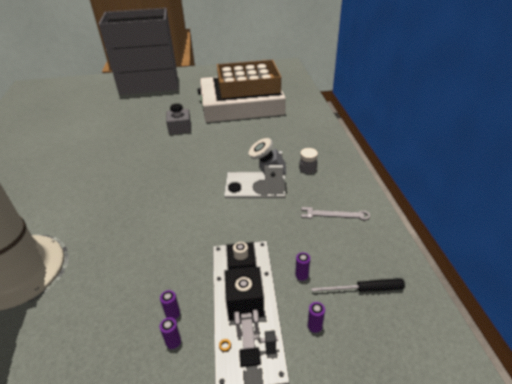

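View pics/top0.png

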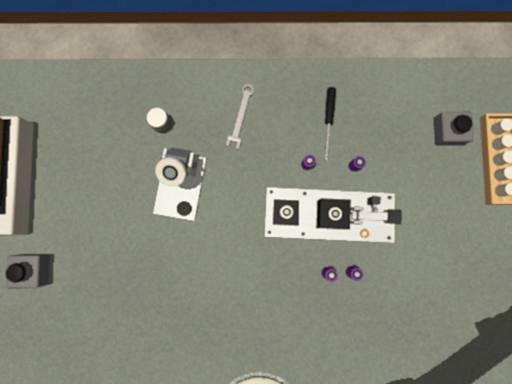

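The side view shows the fixture's tall nest at about (243,290), its pad at (250,356) and the camera at (262,150). The top view shows the plate spanning (265-395, 188-242), the nest at (335,213), the lens at (171,172), and four purple look-alikes beside the fixture. Next I'll zoom in to get exact corners.

```bash
cat > h.py <<'E'
import numpy as np,cv2
from scipy.spatial.transform import Rotation as R
from cell import env,cams
def cam(n):
    i=cams.camera_info(n);f=192/np.tan(np.radians(i['vertical_fov']/2))
    return f,np.array([i['cx'],i['cy']]),np.array(i['position']),R.from_euler('xyz',i['attitude'],degrees=True).as_matrix()
def proj(n,P):
    f,c,p,M=cam(n);q=(np.atleast_2d(P)-p)@M;return c+f*q[:,:2]/q[:,2:]
def back(n,uv,z):
    f,c,p,M=cam(n);uv=np.atleast_2d(uv);d=np.c_[(uv-c)/f,np.ones(len(uv))]@M.T
    return p+d*((z-p[2])/d[:,2])[:,None]
def snap(n,name,box=None,k=1):
    im=cv2.cvtColor(cams.capture(n),cv2.COLOR_RGB2BGR)
    if box: x0,y0,x1,y1=box;im=im[y0:y1,x0:x1]
    cv2.imwrite(f'pics/{name}.png',cv2.resize(im,None,fx=k,fy=k,interpolation=cv2.INTER_CUBIC))
E
python3 - <<'E'
from h import *
im=cv2.imread('pics/top0.png');s=cv2.imread('pics/side0.png')
a=cv2.resize(im[150:250,145:405],None,fx=3,fy=3,interpolation=cv2.INTER_CUBIC)
b=cv2.resize(s[130:384,190:310],None,fx=2.2,fy=2.2,interpolation=cv2.INTER_CUBIC)[:290*2]
cv2.imwrite('pics/c0.png',a)
W=((im.min(2)>165)*255).astype(np.uint8)
W=cv2.morphologyEx(W,cv2.MORPH_CLOSE,np.ones((9,9)))
for c in cv2.findContours(W,0,2)[0]:
    if cv2.contourArea(c)>500:
        r=cv2.minAreaRect(c);print(r);B=cv2.boxPoints(r);print(B.round(1).tolist(),back('top',B,12).round(0)[:,:2].tolist())
print(back('top',[335.5,213.5],80),back('side',[243.5,284.5],80),back('top',[287,211.5],60),back('side',[241,248],60),back('top',[171.5,172.5],135),back('side',[262,148],135))
E
```

```text
((330.1431884765625, 214.38589477539062), (130.0235595703125, 49.67166519165039), 2.632434844970703)
[[264.1000061035156, 236.1999969482422], [266.29998779296875, 186.60000610351562], [396.20001220703125, 192.60000610351562], [393.8999938964844, 242.1999969482422]] [[461.0, -20.0], [591.0, -27.0], [573.0, -371.0], [443.0, -360.0]]
((176.4962158203125, 183.68678283691406), (47.6693000793457, 66.40530395507812), 10.619654655456543)
[[147.0, 211.89999389648438], [159.1999969482422, 146.6999969482422], [206.0, 155.39999389648438], [193.8000030517578, 220.6999969482422]] [[527.0, 286.0], [700.0, 257.0], [676.0, 133.0], [503.0, 163.0]]
((506.0, 156.5), (75.0, 10.0), 90.0)
[[501.0, 119.0], [511.0, 119.0], [511.0, 194.0], [501.0, 194.0]] [[771.0, -665.0], [771.0, -692.0], [567.0, -677.0], [567.0, -651.0]]
((8.5, 174.5), (117.0, 17.0), 90.0)
[[-0.0, 116.0], [17.0, 116.0], [17.0, 233.0], [0.0, 233.0]] [[786.0, 682.0], [785.0, 637.0], [475.0, 620.0], [475.0, 664.0]]
[[ 516.05390251 -194.79720063   80.        ]] [[ 515.77162914 -195.77271948   80.        ]] [[522.80531002 -77.20575689  60.        ]] [[523.7156633  -82.23796669  60.        ]] [[611.90876892 195.92072306 135.        ]] [[618.24353974 191.63208811 135.        ]]
```

View pics/c0.png

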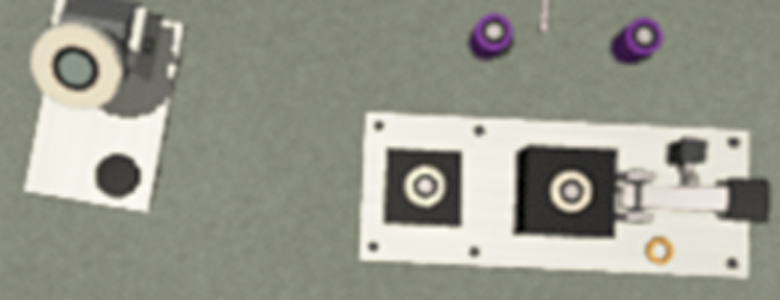

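The crop shows the tall sleeve at top-view pixel (335.3,213.7), the pad at (394.3,216.7), the lens at (170.3,172.7) and the near camera-plate corners at (153.3,213.7) and (194.7,220.7). Moves keep the tool pointing down, so I'll have to pivot the sleeve 30° in the grip by pushing it against the bore rim.

```bash
cat >> h.py <<'E'
def delta(tgt,yvec=None):
    """shift in cm along the tool axes to TCP tgt, and turn (rad) so that tool y lies along +-yvec"""
    s=env.read_state();M=R.from_euler('xyz',s['tool_rot'],degrees=True).as_matrix()
    d=M.T@(np.array(tgt)-s['tool_pos'])/10;out=[d.round(2).tolist()]
    if yvec is not None:
        v=M.T@np.array([*yvec,0]);a=np.arctan2(v[2],v[1]);out+=[round(a,3),round(a-np.sign(a)*np.pi,3)]
    print('t',round(s['time'],2),'pos',s['tool_pos'].round(1),'F',s['ft_force'].round(1),'open',round(s['opening'],1),'y',M[:,1].round(2),'z',M[:,2].round(2),'->',*out)
E
python3 - <<'E'
from h import *
c=np.array([[25,191],[149,212],[182,22]])/3+[145,150]
P=back('top',c,10)[:,:2];print('camplate',P.round(1),np.linalg.norm(P[1]-P[0]))
e=P[0]-P[1];ux=P[2]-P[1]
print('yaws',np.degrees(np.arctan2(-e[0],e[1])),np.degrees(np.arctan2(ux[1],ux[0])))
a=np.radians((np.degrees(np.arctan2(-e[0],e[1]))+2*np.degrees(np.arctan2(ux[1],ux[0])))/3)
u=np.array([np.cos(a),np.sin(a)]);O=(P[0]+P[1])/2+40*u;L=O+60*u
print('O',O,'yaw',np.degrees(a),'lens',L,'top ring',back('top',[170.3,172.7],135),proj('side',[*L,135]),proj('top',[*L,135]))
print('view',L-50*u)
print('pad',back('top',[394.3,216.7],78), back('side',[250.5,355.5],78))
pad=[508.3,-342]
delta([*pad,140],[-u[1],u[0]])
print(env.read_state()['q'].round(0))
s=cv2.imread('pics/side0.png');w=np.hstack([cv2.resize(s[130:205,215:300],None,fx=4,fy=4,interpolation=cv2.INTER_CUBIC),cv2.resize(s[300:375,215:300],None,fx=4,fy=4,interpolation=cv2.INTER_CUBIC)])
cv2.imwrite('pics/c1.png',w)
E
```

```text
camplate [[522.1 269.7]
 [503.  161.4]
 [671.  133.8]] 109.92786197380936
yaws -10.024286897506189 -9.338342467447195
O [552.00691083 208.88669866] yaw -9.566990610800191 lens [611.17242799 198.91465879] top ring [[611.4563332  198.69592687 135.        ]] [[258.94723046 146.80294592]] [[170.20371829 172.82147572]]
view [561.86783036 207.22469202]
pad [[ 507.17106651 -340.12115357   78.        ]] [[ 508.95363915 -340.25794209   78.        ]]
t 0.9 pos [ 220.4 -611.5  248.7] F [-0.6 -0.4 -0. ] open 92.0 y [ 0.34 -0.94  0.  ] z [-0.94 -0.34 -0.  ] -> [10.88, -15.59, -36.22] -2.629 0.513
[ 85.  29. -24.  89.  13.  65. -12.]
```

View pics/c1.png

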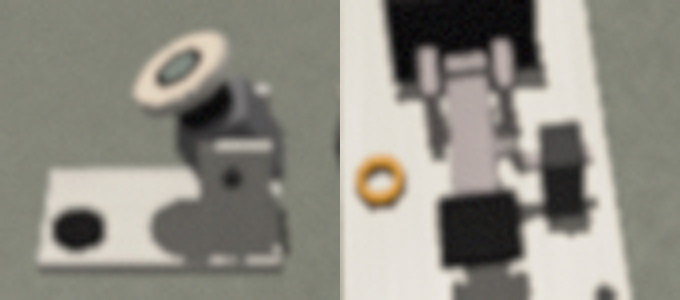

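The side view confirms the lens: measured at (260,146.5), predicted at (259,147). The pad estimates also agree, at about (508,-341).

```bash
python3 -m creep '{"gripper":[0,0,0,0,0,0,0,0,0,0,0,0],"xyz":[[0,-1.5,-3.6],[1,-3,-7.2],[2,-4.7,-10.8],[3,-6.2,-14.4],[4,-7.8,-18],[5,-9.3,-21.6],[6,-10.9,-25.2],[8,-12.5,-29],[9,-14,-32.5],[10.8,-15.6,-36.2],[10.8,-15.6,-36.2],[10.8,-15.6,-36.2]],"turn":[0.05,0.1,0.15,0.2,0.25,0.3,0.35,0.4,0.45,0.51,0.51,0.51]}' 20
python3 - <<'E'
from h import *
delta([508,-341,52],[.166,.986]);print(env.read_state()['q'].round(0))
E
```

```text
time: 2.1
tool_pos: [508.8, -340.3, 140.2]
tool_rot: [-44.6, 89.9, 126.3]
ft_force: [0.1, -0.5, 0.2]
opening: 2.1
t 2.1 pos [ 508.8 -340.3  140.2] F [ 0.1 -0.5  0.2] open 2.1 y [-0.16 -0.99 -0.  ] z [-0.99  0.16  0.  ] -> [8.82, 0.09, 0.06] -3.135 0.007
[ 48.  32. -22. 100.  15.  52. -80.]
```

```bash
python3 -m creep '{"gripper":[0,0,0,0,0,0,0,0,0,0],"xyz":[[2,0,0],[3.5,0,0],[4.5,0,0],[5.5,0,0],[6.5,0,0],[7.3,0,0],[8,0,0],[8.5,0,0],[8.9,0,0],[8.9,0,0]],"turn":[0,0,0,0,0,0,0,0,0,0]}'
```

```text
time: 3.1
tool_pos: [508.0, -341.4, 51.3]
tool_rot: [-55.7, 90.0, 114.9]
ft_force: [-1.8, 1.3, 3.8]
opening: 0.6
```

```bash
python3 -m creep '{"gripper":[0,0,0,0,5,7,9,9,9,9,9],"xyz":[[0.1,0,0],[0.1,0,0],[-2,0,0],[-5,0,0],[-9,0,0],[-12.9,0,0],[-12.9,0,0],[-12.9,0,0],[-12.9,0,0],[-12.9,0,0],[-12.9,0,0]],"turn":[0,0,0,0,0,0,-0.1,-0.2,-0.35,-0.5,-0.6]}' 20
python3 - <<'E'
from h import *
snap('side','s2',(200,225,320,384),4)
snap('top','t2',(310,150,410,250),4)
a=cv2.imread('pics/s2.png');b=cv2.imread('pics/t2.png');b=cv2.copyMakeBorder(b,0,a.shape[0]-b.shape[0],0,0,0)
w=cv2.resize(np.hstack([a,b]),None,fx=.85,fy=.85);cv2.imwrite('pics/st2.png',w);print(w.shape)
delta([516,-195,180],[.166,.986]);print(env.read_state()['q'].round(0))
E
```

```text
time: 4.2
tool_pos: [508.1, -341.7, 180.5]
tool_rot: [-154.6, 90.0, 50.7]
ft_force: [0.2, 0.2, -1.0]
opening: 52.1
(541, 748, 3)
t 4.3 pos [ 508.1 -341.8  180.4] F [0.  0.4 0.3] open 60.4 y [ 0.42 -0.91 -0.  ] z [-0.91 -0.42 -0.  ] -> [0.05, -12.96, -6.93] -2.538 0.604
[ 54.  30. -31.  98.  18.  57. -48.]
```

View pics/st2.png

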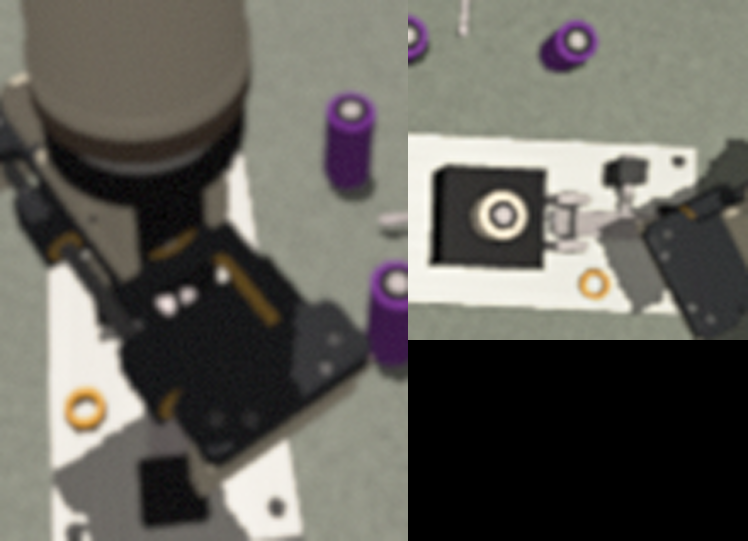

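The sleeve stands raised in the nest at top-view (337,213), with its side wall visible, so the lever is latched.

```bash
python3 -m creep '{"gripper":[9,9,9,9,9,9,9,9,9,9,9,9],"xyz":[[0,-1,-0.6],[0,-2.2,-1.2],[0,-3.2,-1.7],[0,-4.3,-2.3],[0,-5.4,-2.9],[0,-6.5,-3.5],[0,-7.5,-4],[0,-8.6,-4.6],[0,-9.7,-5.2],[0,-10.8,-5.8],[0,-11.9,-6.3],[0,-12.9,-6.9]],"turn":[-0.14,-0.28,-0.42,-0.56,-0.7,-0.84,-0.98,-1.12,-1.26,-1.4,-1.54,-1.68]}'
python3 - <<'E'
from h import *
print(back('top',[337.1,212.9],110))
delta([516,-195,100],[.166,.986]);print(env.read_state()['q'].round(0))
E
```

```text
time: 5.5
tool_pos: [516.0, -195.3, 180.6]
tool_rot: [-177.3, 90.0, 124.1]
ft_force: [0.2, -0.2, -0.3]
opening: 90.1
[[ 516.20343808 -192.65361987  110.        ]]
t 5.5 pos [ 516.  -195.3  180.6] F [ 0.2 -0.2 -0.3] open 90.1 y [ 0.85  0.52 -0.  ] z [ 0.52 -0.85 -0.  ] -> [8.06, 0.01, -0.02] -0.856 2.285
[ 60.  32. -55. 106.  31.  58.  24.]
```

```bash
python3 -m creep '{"gripper":[9,9,9,9,9,9,9,9,9,9,9],"xyz":[[0,0,0],[0,0,0],[0,0,0],[0,0,0],[0,0,0],[0.5,0,0],[1.5,0,0],[3.5,0,0],[5,0,0],[6.5,0,0],[7.3,0,0]],"turn":[-0.14,-0.28,-0.42,-0.56,-0.7,-0.856,-0.856,-0.856,-0.856,-0.856,-0.856]}'
python3 -m creep '{"gripper":[7,6,5,4,3,2.5,2.5,2.5,2.5,2.5,2.5,2.5],"xyz":[[0,0,0],[0,0,0],[0,0,0],[0,0,0],[0,0,0],[0,0,0],[0,0,0],[0,0,0],[0,0,0],[0,0,0],[0,0,0],[0,0,0]],"turn":[0,0,0,0,0,0,0,0,0,0,0,0]}' 20
python3 - <<'E'
from h import *
delta([516,-195,136],[.166,.986]);print(env.read_state()['q'].round(0))
E
```

```text
time: 6.6
tool_pos: [515.4, -195.7, 106.0]
tool_rot: [172.4, 89.9, 162.6]
ft_force: [0.7, -0.3, 0.2]
opening: 90.2
time: 7.8
tool_pos: [516.9, -193.5, 108.1]
tool_rot: [70.4, 89.8, 60.8]
ft_force: [0.8, 5.8, 1.2]
opening: 31.4
t 7.8 pos [ 516.9 -193.5  108.1] F [0.8 5.8 1.2] open 31.4 y [0.17 0.99 0.  ] z [ 0.99 -0.17  0.  ] -> [-2.79, -0.16, -0.06] -0.001 3.14
[ 62.  43. -60. 109.  45.  56.  62.]
```

```bash
python3 -m creep '{"gripper":[2.5,2.5,2.5,2.5,2.5,2.5,2.5],"xyz":[[0,0.2,0],[0,0.2,0],[-0.7,0.2,0],[-1.5,0.2,0],[-2.2,0.2,0],[-2.9,0.2,0],[-2.9,0.2,0]],"turn":[0,0,0,0,0,0,0]}' 15
python3 -m creep '{"gripper":[2.5,2.5,2.5,2.5,2.5],"xyz":[[0,0,-0.3],[0,0,-0.6],[0,0,-0.9],[0,0,-1.2],[0,0,-1.2]],"turn":[0,0,0,0,0]}'
python3 - <<'E'
from h import *
snap('side','s3',(170,170,330,310),4)
delta([516,-195,136],[.166,.986])
E
```

```text
time: 8.5
tool_pos: [517.0, -194.4, 138.0]
tool_rot: [-27.3, 89.9, -37.0]
ft_force: [-0.6, 1.9, 0.9]
opening: 31.6
time: 9.0
tool_pos: [504.5, -191.6, 136.8]
tool_rot: [70.7, 90.0, 61.0]
ft_force: [3.0, 3.9, 0.9]
opening: 31.5
t 9.05 pos [ 504.6 -191.6  136.8] F [2.2 3.9 0.7] open 31.5 y [0.17 0.99 0.  ] z [ 0.99 -0.17  0.  ] -> [0.08, -0.14, 1.19] -0.003 3.139
```

View pics/s3.png

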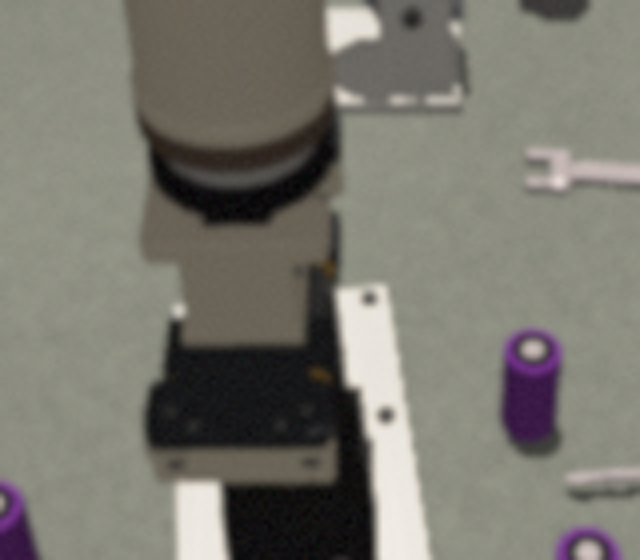

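The gripper hides the sleeve, but the side force is only about 3 N and steady, so it is pivoting. I'll continue.

```bash
python3 -m creep '{"gripper":[2.5,2.5,2.5,2.5,2.5,2.5],"xyz":[[0,0,-0.3],[0,0,-0.6],[0,0,-1],[0,0,-1.3],[0,0,-1.6],[0,0,-1.6]],"turn":[0,0,0,0,0,0]}'
python3 -m creep '{"gripper":[2.5,2.5,2.5,2.5,2.5,2.5,2.5,2.5,2.5,2.5,2.5],"xyz":[[0,0,0],[0,0,0],[-1,0,0.3],[-3,0,0.3],[-5,0,0.3],[-7,0,0.3],[-9,0,0.3],[-11,0,0.3],[-13,0,0.3],[-15,0,0.3],[-15,0,0.3]],"turn":[0,0,0,0,0,0,0,0,0,0,0]}' 40
python3 - <<'E'
from h import *
delta([519,215,275],[.166,.986]);print(env.read_state()['q'].round(0))
E
```

```text
time: 9.65
tool_pos: [488.1, -189.5, 136.6]
tool_rot: [-142.3, 89.9, -152.0]
ft_force: [0.7, 2.5, 0.8]
opening: 31.3
time: 10.75
tool_pos: [492.9, -190.7, 289.4]
tool_rot: [-34.8, 89.8, -44.5]
ft_force: [1.0, -0.1, -0.8]
opening: 31.0
t 10.75 pos [ 492.9 -190.7  289.4] F [ 1.  -0.1 -0.8] open 31.0 y [ 0.17  0.99 -0.  ] z [ 0.99 -0.17  0.  ] -> [1.34, 40.42, -4.33] -0.004 3.138
[ 75.  30. -75. 103.  30.  71.  72.]
```

```bash
python3 -m creep '{"gripper":[2.5,2.5,2.5,2.5,2.5,2.5,2.5,2.5,2.5,2.5,2.5,2.5],"xyz":[[0,3,-0.2],[0,6,-0.4],[0,10,-0.6],[0,13,-0.8],[0,17,-1],[0,21,-1.3],[0,25,-1.6],[0,29,-1.9],[0,33,-2.2],[0,37,-2.5],[0,40.4,-2.8],[0,40.4,-2.8]],"turn":[0,0,0,0,0,0,0,0,0,0,0,0]}'
python3 - <<'E'
from h import *
snap('side','s4',(200,60,320,200),4)
snap('top','t4',(110,120,230,230),4)
delta([535,211.7,273.5],[.166,.986]);print(env.read_state()['q'].round(0))
a=cv2.imread('pics/s4.png');b=cv2.imread('pics/t4.png');b=cv2.copyMakeBorder(b,0,a.shape[0]-b.shape[0],0,0,0)
w=cv2.resize(np.hstack([a,b]),None,fx=.8,fy=.8);cv2.imwrite('pics/st4.png',w)
E
```

```text
time: 11.95
tool_pos: [530.6, 218.9, 286.6]
tool_rot: [114.1, 89.8, 104.9]
ft_force: [0.3, 0.6, -0.7]
opening: 31.2
t 12.05 pos [531.8 213.6 285.9] F [ 0.8 -1.7 -1.3] open 31.2 y [ 0.17  0.99 -0.  ] z [ 0.99 -0.17 -0.  ] -> [1.24, -0.13, 0.35] -0.001 3.141
[ 24.  32. -68.  97.  31.  73.  30.]
```

View pics/st4.png

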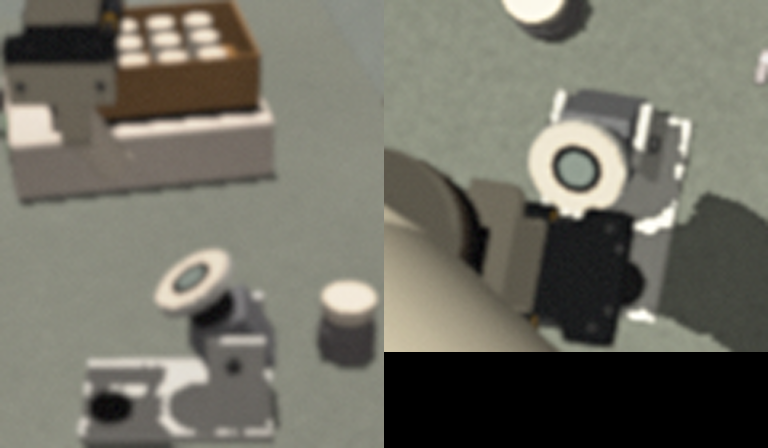

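The side crop shows the tilted sleeve faintly below the fingers at about (115,150), against a pale box; the ring light is clear of the gripper. I'll move into place and zoom in with the expected outline drawn.

```bash
python3 -m creep '{"gripper":[2.5,2.5,2.5,2.5,2.5,2.5],"xyz":[[0.4,-0.1,0.2],[0.8,-0.2,0.35],[1.2,-0.2,0.35],[1.2,-0.2,0.35],[1.2,-0.2,0.35],[1.2,-0.2,0.35]],"turn":[0,0,0,0,0,0]}'
cat >> h.py <<'E'
u=np.array([.9861,-.166,0]);yv=np.array([.166,.9861,0]);Z=np.array([0,0,1.])
def outline(n,foot,th,L=62):
    a=-u*np.sin(th)+Z*np.cos(th);e=u*np.cos(th)+Z*np.sin(th)
    t=np.linspace(0,2*np.pi,72);c=16*(np.outer(np.cos(t),e)+np.outer(np.sin(t),yv))
    return [proj(n,foot+c),proj(n,foot+c+L*a)]
def draw(n,name,box,k,foot,th):
    im=cv2.cvtColor(cams.capture(n),cv2.COLOR_RGB2BGR);x0,y0,x1,y1=box
    im=cv2.resize(im[y0:y1,x0:x1],None,fx=k,fy=k,interpolation=cv2.INTER_CUBIC);cl=im.copy()
    for p in outline(n,foot,th): cv2.polylines(im,[np.int32((p-[x0,y0]+.5)*k)],True,(0,0,255),1)
    cv2.imwrite(f'pics/{name}.png',np.hstack([cl,im]))
E
python3 - <<'E'
from h import *
s=env.read_state();g=s['tool_pos']-[0,0,3];th=np.radians(30)
delta([535,211.7,273.5],[.166,.986])
foot=g-56*(-u*np.sin(th)+Z*np.cos(th));print(foot)
draw('side','s5',(205,75,265,135),6.6,foot,th)
E
```

```text
time: 12.65
tool_pos: [535.7, 210.5, 274.9]
tool_rot: [37.0, 90.0, 27.3]
ft_force: [0.2, 0.5, -0.9]
opening: 30.8
t 12.65 pos [535.7 210.5 274.9] F [ 0.2  0.5 -0.9] open 30.8 y [0.17 0.99 0.  ] z [ 0.99 -0.17  0.  ] -> [0.14, 0.11, -0.09] -0.003 3.138
[563.28552366 205.81903228 223.40314488]
```

View pics/s5.png

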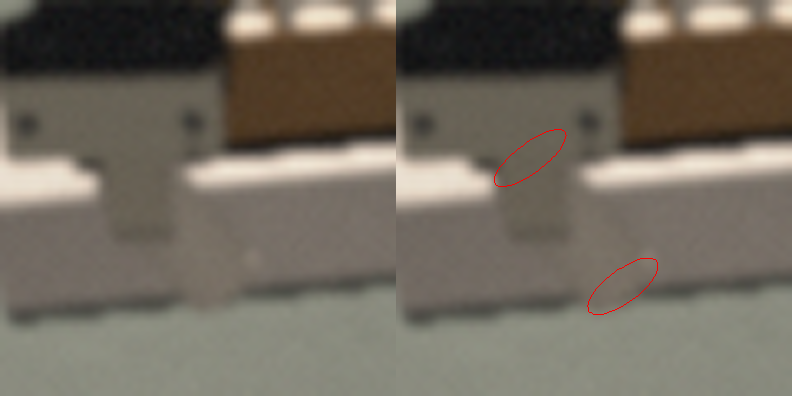

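The sleeve is visible against the grey box, with its foot near (208,306) in the crop and roughly on the outline, but contrast is low. I'll average frames and stretch the contrast.

```bash
python3 - <<'E'
from h import *
F=np.mean([cams.capture('side').astype(float) for _ in range(20)],0)[:,:,::-1];np.save('F.npy',F)
x0,y0,x1,y1=216,92,252,128;k=11
c=F[y0:y1,x0:x1]
c=np.clip((c-c.mean(2,keepdims=True).mean()*0-85)*3.2,0,255).astype(np.uint8)
c=cv2.resize(c,None,fx=k,fy=k,interpolation=cv2.INTER_CUBIC);d=c.copy()
s=env.read_state();g=s['tool_pos']-[0,0,3];print(g)
for th,D,col in((30,56,(0,0,255)),):
    a=np.radians(th);foot=g-D*(-u*np.sin(a)+Z*np.cos(a))
    o=outline('side',foot,a);hull=cv2.convexHull(np.float32(np.vstack(o)))[:,0]
    for p in (o[0],hull): cv2.polylines(d,[np.int32((p-[x0,y0]+.5)*k)],True,col,1)
cv2.imwrite('pics/s6.png',np.hstack([c,d]))
E
```

```text
[535.5705171  210.61611981 271.7363755 ]
```

View pics/s6.png

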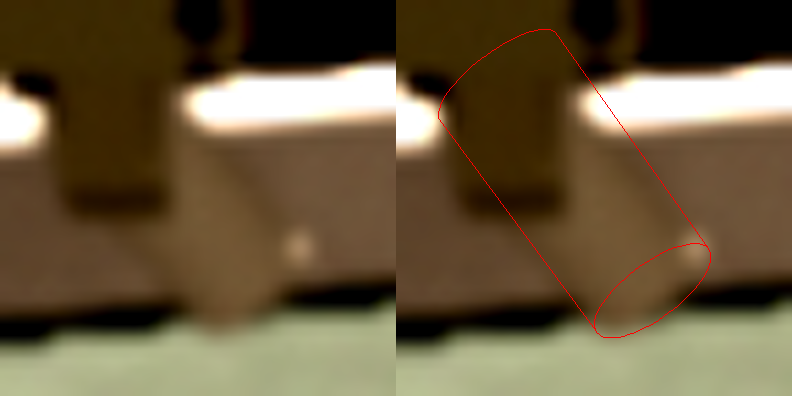

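The averaged crop shows the sleeve about 2 px left of the outline with about the right tilt, but the box behind spoils the fit. I'll shift 9 cm toward the side camera so green table is behind the sleeve, then fit the outline numerically.

```bash
python3 -m creep '{"gripper":[2.5,2.5,2.5,2.5,2.5,2.5,2.5,2.5],"xyz":[[0,-2,0],[0,-4,0],[0,-6,0],[0,-8,0],[0,-9,0],[0,-9,0],[0,-9,0],[0,-9,0]],"turn":[0,0,0,0,0,0,0,0]}'
python3 - <<'E'
from h import *
S=[];F=[]
for _ in range(16):
    F.append(cams.capture('side').astype(float));S.append(env.read_state()['tool_pos'])
F=np.mean(F,0)[:,:,::-1];np.save('F2.npy',F);g=np.mean(S,0)-[0,0,3];np.save('g2.npy',g);print(g,np.std(S,0))
p=proj('side',g)[0];x0,y0=np.int32(p)-[18,14];k=11
c=F[y0:y0+36,x0:x0+36];lo,hi=np.percentile(c,2),np.percentile(c,98)
c=np.clip((c-lo)/(hi-lo)*255,0,255).astype(np.uint8);c=cv2.resize(c,None,fx=k,fy=k,interpolation=cv2.INTER_CUBIC);d=c.copy()
a=np.radians(30);foot=g-56*(-u*np.sin(a)+Z*np.cos(a))
o=outline('side',foot,a);hull=cv2.convexHull(np.float32(np.vstack(o)))[:,0]
for q in (o[0],hull): cv2.polylines(d,[np.int32((q-[x0,y0]+.5)*k)],True,(0,0,255),1)
cv2.imwrite('pics/s7.png',np.hstack([c,d]));print(x0,y0)
E
```

```text
time: 14.5
tool_pos: [520.4, 123.2, 275.0]
tool_rot: [69.6, 89.9, 59.9]
ft_force: [0.5, -0.4, -0.6]
opening: 31.1
[520.35882607 122.29526718 271.76759039] [0.03201445 0.46533167 0.06816675]
205 104
```

View pics/s7.png

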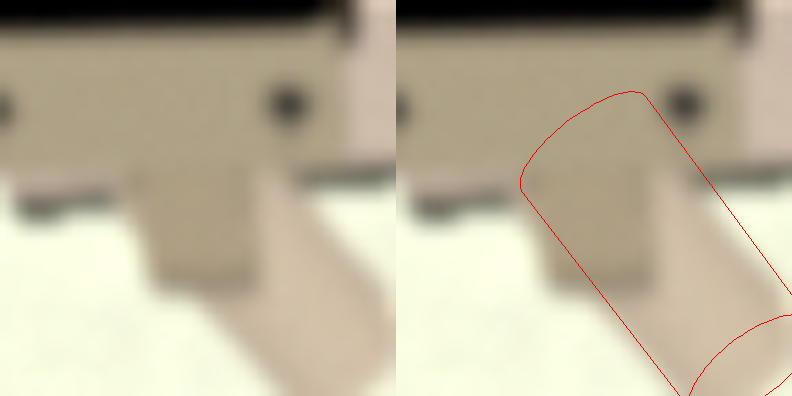

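The sleeve now stands out clearly against the green, with its left edge on the outline and its right edge about 1-2 px inside it. Now the numeric fit.

```bash
cat > fit.py <<'E'
from h import *
from scipy.optimize import minimize
F=np.load('F2.npy');g=np.load('g2.npy')
D=F[:,:,2]-F[:,:,1]
x0,x1,y0,y1=205,262,118,165
sub=D[y0:y1,x0:x1];yy,xx=np.mgrid[y0:y1,x0:x1]
m=(yy>=123)&((xx>=231)|(yy>=133))
bg=np.median(sub[(yy>150)]);fgv=np.median(D[134:139,232:237]);print('bg,fg',bg,fgv)
al=np.clip((sub-bg)/(fgv-bg),-.2,1.2);k=8
def mask(p,tilt=True):
    th,L,off=np.radians(p[0]),p[1],p[2]
    foot=g+off*u-L*(-u*np.sin(th)+Z*np.cos(th))
    h=cv2.convexHull(np.float32(np.vstack(outline('side',foot,th))))[:,0]
    im=np.zeros(((y1-y0)*k,(x1-x0)*k),np.uint8)
    cv2.fillPoly(im,[np.int32(np.round(((h-[x0,y0]+.5)*k)*16))],255,shift=4)
    im=cv2.resize(im,(x1-x0,y1-y0),interpolation=cv2.INTER_AREA)/255.
    return cv2.GaussianBlur(im,(0,0),.7)
cost=lambda p:float((((mask(p)-al)**2)[m]).sum())
best=min((minimize(cost,[t,56,0],method='Nelder-Mead',options=dict(initial_simplex=[[t,56,0],[t+4,56,0],[t,59,0],[t,56,3]],xatol=.02,fatol=1e-3)) for t in(27,30,33)),key=lambda r:r.fun)
print(best.x,best.fun,'cost at 30,56,0',cost([30,56,0]))
for t in(27,28,29,30,31,32,33,34):
    r=minimize(lambda q:cost([t,*q]),best.x[1:],method='Nelder-Mead',options=dict(initial_simplex=[[56,0],[58,0],[56,2]]));print(t,r.x.round(1),round(r.fun,2))
E
python3 fit.py
```

```text
bg,fg -1.3125 8.4375
[33.66905875 57.02575035 -4.73356243] 201.68709126562635 cost at 30,56,0 206.57903702471526
27 [53.7  1.2] 203.56
28 [54.3  0.2] 203.1
29 [54.7 -0.7] 202.84
30 [55.3 -1.6] 202.5
31 [55.2 -2. ] 202.19
32 [55.9 -3.1] 201.95
33 [56.5 -3.8] 201.82
34 [56.7 -4.8] 201.7
```

```bash
sed -i 's/x0,x1,y0,y1=205,262,118,165/x0,x1,y0,y1=205,247,118,152/; s/(yy>150)/(yy>146)\&(xx<228)/' fit.py; python3 fit.py
python3 - <<'E'
from h import *
F=np.load('F2.npy');D=F[:,:,2]-F[:,:,1];np.set_printoptions(linewidth=220)
print(D[122:150,216:250].round(0).astype(int))
E
```

```text
bg,fg -1.5 8.4375
[36.98939746 58.88089251 -7.62180831] 1.9712832052201552 cost at 30,56,0 6.597827191200444
27 [53.7  1.2] 3.85
28 [54.3  0.2] 3.39
29 [54.5 -0.3] 3.19
30 [55.2 -1.3] 2.81
31 [55.5 -2.1] 2.6
[[ 6  7  7  7  7  7  7  7  7  7  7  8  8  8  8  8  6  3  0 -1 -1 -1 -1 -1 -2 -1 -2 -1 -2 -2 -1 -2 -2 -2]
 [ 4  6  7  7  7  7  7  7  7  7  7  8  8  8  9  9  7  5  2  0 -1 -1 -1 -2 -1 -1 -1 -2 -2 -1 -1 -1 -1 -1]
 [ 2  4  6  7  7  7  7  7  7  7  7  7  8  8  9  9  8  7  4  2  0 -2 -2 -1 -2 -2 -2 -1 -2 -1 -1 -1 -1 -1]
 [ 0  2  6  7  7  7  7  7  7  7  7  7  8  8  8  9  8  8  6  4  1 -1 -2 -1 -2 -2 -2 -2 -2 -1 -1 -1 -1 -1]
 [-1  1  5  7  7  7  7  7  7  7  7  7  7  8  9  9  8  9  8  6  3  1 -1 -1 -1 -2 -2 -2 -2 -2 -1 -1 -1 -1]
 [-1  0  4  7  7  7  7  7  7  7  7  7  8  8  8  9  9  8  8  8  6  3  1 -1 -1 -1 -2 -2 -2 -1 -1 -1 -1 -1]
 [-2  0  3  6  7  7  7  7  7  7  7  6  7  8  8  9  9  9  9  8  8  6  3  1 -1 -2 -2 -1 -1 -1 -1 -1 -1 -1]
 [-1  0  1  4  5  6  6  7  6  7  7  7  8  8  8  8  9  8  9  9  8  8  6  3  1 -1 -1 -1  0  0  0 -1 -1 -1]
 [-2 -1  0  2  3  3  4  6  6  7  7  7  8  8  9  8  8
[... 2708 characters left out ...]
 "fit.py", line 18, in <lambda>
    cost=lambda p:float((((mask(p)-al)**2)[m]).sum())
                           ~~~~^^^
  File "fit.py", line 13, in mask
    h=cv2.convexHull(np.float32(np.vstack(outline('side',foot,th))))[:,0]
                                          ~~~~~~~^^^^^^^^^^^^^^^^
  File "h.py", line 27, in outline
    return [proj(n,foot+c),proj(n,foot+c+L*a)]
                           ~~~~^^^^^^^^^^^^^^
  File "h.py", line 8, in proj
    f,c,p,M=cam(n);q=(np.atleast_2d(P)-p)@M;return c+f*q[:,:2]/q[:,2:]
            ~~~^^^
  File "h.py", line 5, in cam
    i=cams.camera_info(n);f=192/np.tan(np.radians(i['vertical_fov']/2))
ValueError: time passes only in moves, steps and waits
```

```bash
sed -i 's/^def cam(n)/from functools import lru_cache\n@lru_cache\ndef cam(n)/' h.py
sed -i "s/im,(0,0),.7/im,(0,0),SG/; s/^best=/SG=.7\nbest=/" fit.py
sed -i '/^for t in/,$d' fit.py
cat >> fit.py <<'E'
def pts(p):
    th=np.radians(p[0]);a=-u*np.sin(th)+Z*np.cos(th);foot=g+p[2]*u-p[1]*a
    print(' foot rel TCP',(foot-g-[0,0,3]).round(1),'u',round(float((foot-g)@u),1),'crosses tool axis z',round(-p[2]/np.tan(th)if 0 else p[2]/np.tan(th),1))
for SG in(.5,.7,.9,1.1):
    r=minimize(cost,[35,57,-5],method='Nelder-Mead',options=dict(initial_simplex=[[35,57,-5],[38,57,-5],[35,60,-5],[35,57,-2]],xatol=.02,fatol=1e-3));print(SG,r.x.round(1),round(r.fun,3));pts(r.x)
E
python3 fit.py; python3 - <<'E'
from h import *
delta([516,-195,290])
E
```

```text
bg,fg -1.5 8.4375
[36.98939746 58.88089251 -7.62180831] 1.9712832052201552 cost at 30,56,0 6.597827191200444
0.5 [36.4 58.5 -7.1] 3.359
 foot rel TCP [ 27.2  -4.6 -50.1] u 27.6 crosses tool axis z -9.6
0.7 [36.  58.4 -6.8] 2.041
 foot rel TCP [ 27.2  -4.6 -50.2] u 27.5 crosses tool axis z -9.4
0.9 [35.8 58.4 -6.4] 1.545
 foot rel TCP [ 27.4  -4.6 -50.3] u 27.8 crosses tool axis z -8.8
1.1 [36.5 58.7 -7.3] 1.509
 foot rel TCP [ 27.3  -4.6 -50.1] u 27.6 crosses tool axis z -9.8
t 15.3 pos [520.4 121.9 274.7] F [ 0.6 -0.8 -0.9] open 31.1 y [ 0.17  0.99 -0.  ] z [ 0.99 -0.17  0.  ] -> [-1.53, -31.3, 4.92]
```

The fit gives a tilt of about 36°: the pivot sits about 9 mm below the grasp point, which also matches the push geometry. I'll take back 6° by pushing the foot's raised rim against the outer wall of the tall nest.

```bash
python3 -m creep '{"gripper":[2.5,2.5,2.5,2.5,2.5,2.5,2.5,2.5,2.5,2.5,2.5,2.5],"xyz":[[0,-3,-0.4],[0,-6,-0.7],[0,-9,-1],[0,-12,-1.3],[0,-15,-1.7],[0,-18,-2],[0,-21,-2.3],[0,-24,-2.6],[0,-27,-3],[0,-30,-3.4],[0,-31.7,-3.5],[0,-31.7,-3.5]],"turn":[0,0,0,0,0,0,0,0,0,0,0,0]}'
python3 - <<'E'
from h import *
delta([433.2,-185.3,112],[.166,.986]);print(env.read_state()['q'].round(0))
E
```

```text
time: 16.5
tool_pos: [431.8, -187.2, 274.5]
tool_rot: [166.4, 90.0, 156.4]
ft_force: [-0.4, -0.9, -0.3]
opening: 31.2
t 16.5 pos [ 431.8 -187.2  274.5] F [-0.4 -0.9 -0.3] open 31.2 y [0.17 0.98 0.  ] z [ 0.98 -0.17 -0.  ] -> [16.25, 0.21, 0.11] -0.008 3.134
[ 86.  25. -81. 111.  27.  67.  75.]
```

```bash
python3 -m creep '{"gripper":[2.5,2.5,2.5,2.5,2.5,2.5,2.5,2.5,2.5,2.5],"xyz":[[2,0,0],[4,0,0],[6.5,0.1,0],[9,0.1,0],[11.5,0.1,0],[14,0.1,0],[15.5,0.1,0],[16.2,0.1,0],[16.2,0.1,0],[16.2,0.1,0]],"turn":[0,0,0,0,0,0,0,0,0,0]}'
python3 - <<'E'
from h import *
delta([433.2,-185.3,112],[.166,.986]);print(env.read_state()['q'].round(0))
E
```

```text
time: 17.5
tool_pos: [433.4, -183.4, 113.5]
tool_rot: [0.4, 89.9, -9.3]
ft_force: [-0.5, 0.1, -0.9]
opening: 30.8
t 17.5 pos [ 433.4 -183.4  113.5] F [-0.5  0.1 -0.9] open 30.8 y [0.17 0.99 0.  ] z [ 0.99 -0.17  0.  ] -> [0.15, -0.19, 0.02] -0.002 3.139
[ 71.  36. -64. 119.  43.  51.  62.]
```

Now creep along +z with a 15 N grip, sensing contact.

```bash
python3 -m creep '{"gripper":[2.5,2.5,2.5,2.5],"xyz":[[0,0,0.1],[0,0,0.2],[0,0,0.3],[0,0,0.3]],"turn":[0,0,0,0]}' 15; for i in 1 2 3 4 5 6; do python3 -m creep '{"gripper":[2.5,2.5],"xyz":[[0,0,0.1],[0,0,0.1]],"turn":[0,0]}' | egrep 'pos|ft'; done
```

```text
time: 17.9
tool_pos: [435.8, -184.4, 113.0]
tool_rot: [-19.4, 90.0, -29.1]
ft_force: [0.5, -0.4, -1.0]
opening: 31.3
tool_pos: [436.6, -184.4, 112.8]
ft_force: [0.1, 1.0, -0.8]
tool_pos: [437.6, -184.5, 112.7]
ft_force: [0.0, -0.4, -0.8]
tool_pos: [438.6, -184.7, 112.7]
ft_force: [0.6, -0.0, -0.7]
tool_pos: [439.2, -184.8, 112.7]
ft_force: [-0.7, 0.0, -0.5]
tool_pos: [439.6, -184.9, 112.5]
ft_force: [-1.9, 0.9, -0.0]
tool_pos: [440.1, -185.0, 112.3]
ft_force: [-5.0, 0.5, 0.6]
```

```bash
for i in 1 2 3; do python3 -m creep '{"gripper":[2.5,2.5],"xyz":[[0,0,0.1],[0,0,0.1]],"turn":[0,0]}' | egrep 'pos|ft'; done
```

```text
tool_pos: [440.7, -185.1, 112.2]
ft_force: [-6.0, 1.4, 1.2]
tool_pos: [441.5, -185.3, 112.2]
ft_force: [-6.2, -0.1, 0.8]
tool_pos: [442.6, -185.6, 112.2]
ft_force: [-6.5, 0.8, 1.6]
```

```bash
python3 -m creep '{"gripper":[2.5,2.5,2.5,2.5,2.5,2.5,2.5,2.5,2.5,2.5,2.5],"xyz":[[0,0,-0.4],[0,0,-0.8],[-1,0,-0.8],[-3,0,-0.8],[-5,0,-0.8],[-8,0,-0.8],[-11,0,-0.8],[-14,0,-0.8],[-16.3,0,-0.8],[-16.3,0,-0.8],[-16.3,0,-0.8]],"turn":[0,0,0,0,0,0,0,0,0,0,0]}' 40
python3 - <<'E'
from h import *
delta([520.4,121.9,274.7],[.166,.986]);print(env.read_state()['q'].round(0))
E
```

```text
time: 20.8
tool_pos: [436.7, -184.6, 276.2]
tool_rot: [-38.7, 89.9, -48.5]
ft_force: [-0.7, -0.2, -1.4]
opening: 31.2
t 20.8 pos [ 436.7 -184.6  276.2] F [-0.7 -0.2 -1.4] open 31.2 y [ 0.17  0.99 -0.  ] z [ 0.99 -0.17  0.  ] -> [0.12, 31.63, 3.05] -0.003 3.138
[ 85.  25. -80. 111.  27.  67.  75.]
```

```bash
python3 -m creep '{"gripper":[2.5,2.5,2.5,2.5,2.5,2.5,2.5,2.5,2.5,2.5,2.5,2.5],"xyz":[[0,3,0.4],[0,6,0.7],[0,9,1],[0,12,1.3],[0,15,1.6],[0,18,2],[0,21,2.3],[0,24,2.5],[0,27,2.7],[0,30,3],[0.1,31.6,3],[0.1,31.6,3]],"turn":[0,0,0,0,0,0,0,0,0,0,0,0]}'
python3 -m creep '{"gripper":[2.5,2.5,2.5,2.5],"xyz":[[0,0,0],[0,0,0],[0,0,0],[0,0,0]],"turn":[0,0,0,0]}'
python3 - <<'E'
from h import *
S=[];F=[]
for _ in range(16):
    F.append(cams.capture('side').astype(float));S.append(env.read_state()['tool_pos'])
F=np.mean(F,0)[:,:,::-1];np.save('F2.npy',F);g=np.mean(S,0)-[0,0,3];np.save('g2.npy',g);print(g,np.std(S,0))
E
python3 fit.py
```

```text
time: 22.0
tool_pos: [518.4, 125.2, 273.7]
tool_rot: [143.7, 89.9, 134.3]
ft_force: [-1.1, -0.4, -0.8]
opening: 31.1
time: 22.4
tool_pos: [519.5, 120.9, 274.6]
tool_rot: [-94.8, 90.0, -104.6]
ft_force: [0.8, -0.7, -1.7]
opening: 31.2
[519.44052236 121.86110503 271.75974657] [0.04217887 0.31787404 0.03033627]
bg,fg -1.5 8.5625
[30.97871946 57.41006306 -5.58100892] 2.348066417123358 cost at 30,56,0 23.901905252968618
0.5 [31.8 57.4 -6.2] 3.734
 foot rel TCP [ 23.8  -4.  -51.8] u 24.1 crosses tool axis z -9.9
0.7 [32.  57.6 -6.3] 2.405
 foot rel TCP [ 23.8  -4.  -51.9] u 24.2 crosses tool axis z -10.2
0.9 [32.2 57.9 -6.5] 1.863
 foot rel TCP [ 24.1  -4.1 -52. ] u 24.4 crosses tool axis z -10.3
1.1 [32.8 58.2 -7. ] 1.683
 foot rel TCP [ 24.2  -4.1 -51.9] u 24.6 crosses tool axis z -10.8
```

The tilt is now about 32° by fit, with geometry suggesting 31-32°. I'll give it one more 1 mm nudge at the wall; there's plenty of time.

```bash
python3 -m creep '{"gripper":[2.5,2.5,2.5,2.5,2.5,2.5,2.5,2.5,2.5,2.5,2.5,2.5],"xyz":[[0,-3,-0.4],[0,-6,-0.7],[0,-9,-1],[0,-12,-1.3],[0,-15,-1.7],[0,-18,-2],[0,-21,-2.3],[0,-24,-2.6],[0,-27,-2.9],[0,-30,-3.1],[0,-31.5,-3.1],[0,-31.5,-3.1]],"turn":[0,0,0,0,0,0,0,0,0,0,0,0]}'
python3 -m creep '{"gripper":[2.5,2.5,2.5,2.5,2.5,2.5,2.5,2.5,2.5,2.5],"xyz":[[2,0,0],[4,0,0],[6.5,0,0],[9,0,0],[11.5,0,0],[14,0,0],[15.5,0,0],[16.2,0,0],[16.2,0,0],[16.2,0,0]],"turn":[0,0,0,0,0,0,0,0,0,0]}' 15
python3 - <<'E'
from h import *
delta([440,-185.2,112.2],[.166,.986]);print(env.read_state()['q'].round(0))
E
```

```text
time: 24.4
tool_pos: [435.3, -185.3, 274.5]
tool_rot: [109.4, 90.0, 99.4]
ft_force: [-0.6, 0.5, -0.9]
opening: 30.8
time: 25.4
tool_pos: [436.5, -182.9, 113.6]
tool_rot: [-1.6, 89.9, -11.3]
ft_force: [-0.2, -0.0, -0.6]
opening: 31.7
t 25.4 pos [ 436.5 -182.9  113.6] F [-0.2 -0.  -0.6] open 31.7 y [ 0.17  0.99 -0.  ] z [ 0.99 -0.17  0.  ] -> [0.14, -0.17, 0.38] -0.002 3.139
[ 70.  36. -63. 119.  42.  51.  63.]
```

```bash
python3 -m creep '{"gripper":[2.5,2.5,2.5,2.5],"xyz":[[0.1,0,0.2],[0.1,0,0.4],[0.1,0,0.5],[0.1,0,0.5]],"turn":[0,0,0,0]}' | egrep 'pos|ft'; for i in 1 2 3; do python3 -m creep '{"gripper":[2.5,2.5],"xyz":[[0,0,0.1],[0,0,0.1]],"turn":[0,0]}' | egrep 'pos|ft'; done
```

```text
tool_pos: [440.9, -184.3, 112.0]
ft_force: [1.0, -0.3, -0.9]
tool_pos: [441.6, -184.3, 111.8]
ft_force: [0.0, -0.6, -0.9]
tool_pos: [442.0, -184.3, 111.6]
ft_force: [-1.6, 0.2, -0.2]
tool_pos: [442.4, -184.4, 111.4]
ft_force: [-4.4, 1.4, 0.5]
```

```bash
python3 -m creep '{"gripper":[2.5,2.5,2.5,2.5],"xyz":[[0,0,0.1],[0,0,0.15],[0,0,0.15],[0,0,0.15]],"turn":[0,0,0,0]}' | egrep 'pos|ft'
```

```text
tool_pos: [443.0, -184.6, 111.1]
ft_force: [-6.2, 0.4, 2.2]
```

```bash
python3 -m creep '{"gripper":[2.5,2.5],"xyz":[[0,0,0.05],[0,0,0.05]],"turn":[0,0]}' | egrep 'pos|ft'
python3 -m creep '{"gripper":[2.5,2.5,2.5,2.5,2.5,2.5,2.5,2.5,2.5,2.5,2.5],"xyz":[[0,0,-0.4],[0,0,-0.8],[-1,0,-0.8],[-3,0,-0.8],[-5,0,-0.8],[-8,0,-0.8],[-11,0,-0.8],[-14,0,-0.8],[-16.3,0,-0.8],[-16.3,0,-0.8],[-16.3,0,-0.8]],"turn":[0,0,0,0,0,0,0,0,0,0,0]}' 40
python3 - <<'E'
from h import *
delta([519.4,121.9,274.7],[.166,.986])
E
```

```text
tool_pos: [443.7, -184.8, 111.2]
ft_force: [-6.5, 0.8, 1.8]
time: 28.1
tool_pos: [437.9, -183.8, 275.2]
tool_rot: [-38.6, 89.9, -48.4]
ft_force: [-1.0, 0.5, -1.6]
opening: 31.2
t 28.1 pos [ 437.9 -183.8  275.2] F [-1.   0.5 -1.6] open 31.2 y [ 0.17  0.99 -0.  ] z [ 0.99 -0.17  0.  ] -> [0.02, 31.51, 2.86] -0.003 3.138
```

```bash
python3 -m creep '{"gripper":[2.5,2.5,2.5,2.5,2.5,2.5,2.5,2.5,2.5,2.5,2.5,2.5],"xyz":[[0,3,0.4],[0,6,0.7],[0,9,1],[0,12,1.3],[0,15,1.6],[0,18,2],[0,21,2.2],[0,24,2.4],[0,27,2.6],[0,30,2.9],[0,31.5,2.9],[0,31.5,2.9]],"turn":[0,0,0,0,0,0,0,0,0,0,0,0]}'
python3 -m creep '{"gripper":[2.5,2.5,2.5,2.5],"xyz":[[0,0,0],[0,0,0],[0,0,0],[0,0,0]],"turn":[0,0,0,0]}' | grep pos
python3 - <<'E'
from h import *
S=[];F=[]
for _ in range(16):
    F.append(cams.capture('side').astype(float));S.append(env.read_state()['tool_pos'])
F=np.mean(F,0)[:,:,::-1];np.save('F2.npy',F);g=np.mean(S,0)-[0,0,3];np.save('g2.npy',g);print(g,np.std(S,0))
delta([540,211,275])
E
python3 fit.py
```

```text
time: 29.3
tool_pos: [518.4, 125.2, 273.8]
tool_rot: [141.5, 89.9, 132.1]
ft_force: [-0.0, -1.1, -1.2]
opening: 31.0
tool_pos: [519.5, 120.9, 274.6]
[519.42787756 121.86760656 271.75232059] [0.03824249 0.30100302 0.03080587]
t 30.5 pos [519.4 122.1 274.7] F [ 0.6 -0.7 -1.2] open 30.9 y [ 0.17  0.99 -0.  ] z [ 0.99 -0.17  0.  ] -> [-0.03, 9.11, 0.53]
bg,fg -1.4375 8.5625
[30.91737119 57.86320714 -6.73563555] 2.307375042094964 cost at 30,56,0 33.81602846477154
0.5 [33.6 59.1 -8.9] 4.101
 foot rel TCP [ 23.5  -4.  -52.2] u 23.8 crosses tool axis z -13.4
0.7 [34.6 59.5 -9.5] 3.033
 foot rel TCP [ 23.9  -4.  -52. ] u 24.3 crosses tool axis z -13.8
0.9 [34.4 59.6 -9.7] 2.381
 foot rel TCP [ 23.6  -4.  -52.1] u 24.0 crosses tool axis z -14.2
1.1 [31.9 58.2 -7.2] 1.73
 foot rel TCP [ 23.2  -3.9 -52.4] u 23.5 crosses tool axis z -11.6
```

```bash
sed -i '/^for SG in/,$d; /^best=/d; /^print(best/d' fit.py; cat >> fit.py <<'E'
SG=1.0
for t in range(26,37):
    r=min((minimize(lambda q:cost([t,*q]),[a,b],method='Nelder-Mead',options=dict(initial_simplex=[[a,b],[a+2,b],[a,b+2]])) for a,b in((56,-2),(58,-6))),key=lambda r:r.fun)
    print(t,r.x.round(1),round(r.fun,3));pts([t,*r.x]) if t in(28,30,32) else 0
E
python3 fit.py
```

```text
bg,fg -1.4375 8.5625
26 [55.5 -2.5] 2.067
27 [55.9 -3.4] 1.89
28 [56.5 -4.3] 1.655
 foot rel TCP [ 22.   -3.7 -52.9] u 22.3 crosses tool axis z -8.1
29 [57.1 -4.9] 1.654
30 [57.3 -5.7] 1.606
 foot rel TCP [ 22.6  -3.8 -52.6] u 23.0 crosses tool axis z -9.9
31 [57.5 -6.6] 1.663
32 [58.3 -7.6] 1.733
 foot rel TCP [ 22.9  -3.9 -52.4] u 23.3 crosses tool axis z -12.2
33 [58.8 -8.3] 1.924
34 [59.4 -9.4] 2.152
35 [ 60.  -10.2] 2.459
36 [ 60.1 -11. ] 2.8
```

The cost minimum is now at about 30°, with the foot at (22.6, -3.8, -52.6) mm from the TCP. Moving to the view point.

```bash
python3 -m creep '{"gripper":[2.5,2.5,2.5,2.5,2.5,2.5,2.5,2.5,2.5,2.5,2.5],"xyz":[[0,2,0.1],[0,4,0.2],[0,6,0.35],[0,8,0.5],[0,9.1,0.5],[0,9.1,0.5],[0,9.1,0.5],[0,9.1,0.5],[0,9.1,0.5],[0,9.1,0.5],[0,9.1,0.5]],"turn":[0,0,0,0,0,0,0,0,0,0,0]}'
python3 - <<'E'
from h import *
delta([539.9,210.8,274.6],[.166,.986]);print(env.read_state()['q'].round(0))
E
```

```text
time: 31.6
tool_pos: [539.8, 210.3, 274.8]
tool_rot: [-46.2, 90.0, -55.9]
ft_force: [0.4, 0.4, -0.5]
opening: 31.2
t 31.6 pos [539.8 210.3 274.8] F [ 0.4  0.4 -0.5] open 31.2 y [ 0.17  0.99 -0.  ] z [ 0.99 -0.17  0.  ] -> [0.02, 0.05, -0.0] -0.004 3.138
[ 23.  33. -66.  97.  31.  71.  31.]
```

Now a last check of the whole scene: lever, bystanders and the sleeve at the camera.

```bash
python3 - <<'E'
from h import *
im=np.mean([cams.capture('side').astype(float) for _ in range(10)],0)[:,:,::-1]
s=env.read_state();a=np.radians(30);foot=s['tool_pos']+[22.6,-3.8,-52.6]
def crop(x0,y0,x1,y1,k,d=False):
    c=np.clip(im[y0:y1,x0:x1]*1.2,0,255).astype(np.uint8);c=cv2.resize(c,None,fx=k,fy=k,interpolation=cv2.INTER_CUBIC)
    if d:
        for q in outline('side',foot,a): cv2.polylines(c,[np.int32((q-[x0,y0]+.5)*k)],True,(0,0,255),1)
        L=[proj('side',foot-i*(-u*.5+Z*.866))[0] for i in(0,100)];cv2.polylines(c,[np.int32((np.array(L)-[x0,y0]+.5)*k)],False,(0,255,0),1)
    return c
l=crop(210,75,290,175,5,True);r=crop(150,230,310,384,2.5);h=500
w=np.hstack([l,cv2.copyMakeBorder(r,0,h-r.shape[0],0,0,0)]);cv2.imwrite('pics/f.png',w);print(w.shape,s['tool_pos'],foot)
E
```

```text
(500, 800, 3) [539.67149152 210.94657814 274.72385269] [562.27149152 207.14657814 222.12385269]
```

View pics/f.png

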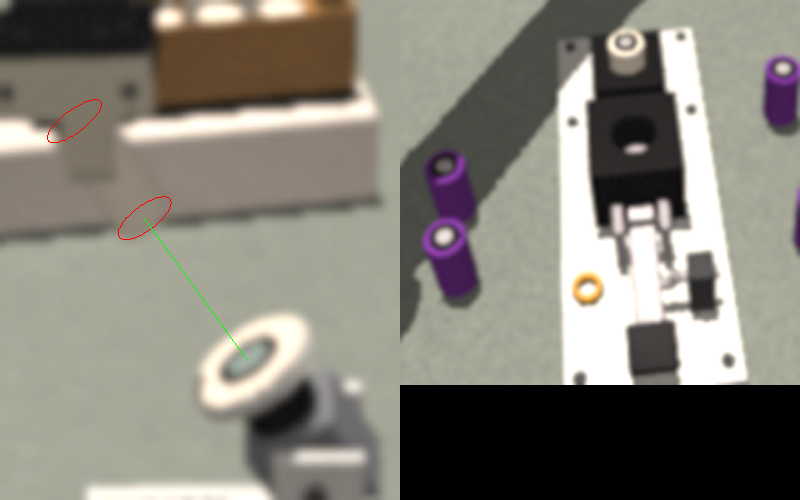

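The foot's axis line meets the lens, at (247,360) in the crop. The nest is empty, the lever is down, and the spacer, short sleeve and look-alikes are in place.

```bash
python3 -c "
from cell import env
print(env.sign_off(), env.read_state()['time'])"
```

```text
the job is handed in; nothing more can be done
the job is handed in; nothing more can be done
```

I pressed the lever until it latched. I then took the white sleeve by its raised end and handed the job in with it held in front of the inspection camera, at about 32 s of the 51 s allowed.

**Tilting the sleeve:** the moves keep the tool pointing down, so I had to tilt the sleeve in the grip. I pushed it against the bore rim, which overshot to about 36°. Two light pushes of the foot against the outside of the tall nest (about 6.5 N) brought it back.

**Last checks:**
- **Foot position:** the foot is at about (562, 207, 222) mm, within about 1 mm of my estimate of the view point. The side and top cameras disagree by about 2 mm on where the lens is, so I aimed between them.
- **Squareness:** the outline fit in the side view is best at about 30° but nearly flat from 28° to 32°. I'd take the tilt as good to about 2°. In the side view, the line from the foot along its axis meets the lens.
- **Grip:** held with a commanded 40 N, fingers 31 mm apart.
- **Rest of the scene:** in the last side view the lever is still down and the tall nest is empty. The spacer, the short sleeve and the purple look-alikes in that view look undisturbed. I did not check the lens cap, screwdriver, wrench or jar in the last picture, but the arm never went low near them.

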